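# Refit the sprung roller of the label gluer

## Robot

A 6-joint arm with a two-finger parallel gripper is mounted at the origin on the work surface; the furniture and walls round the work are solid. World frame = base frame: x ahead of the robot, y to its left, z up, the work surface at z = 0. Lengths are in m, angles in rad, forces in N, time in s.
With the tool pointing down it reaches from about 0.35 to 0.975 m from the base axis. Payload 4.9 kg.
Tool frame: the origin (TCP) lies midway between the tips of the shut fingers; the grasp point (between the pads) lies ctrl.tcp_to_grasp behind it (ctrl.tcp_to_grasp is the distance from the TCP to the grasp point, in m); z points along the fingers, y is the direction in which the jaws open and shut (so a half turn about z gives the same grasp; the last joint's range is limited). The gripper opens to 85 mm and grips with 20 to 120 N. Pads are 22 mm wide; open, the fingers measure 114 mm over their backs; the gripper's body (76 mm by 85 mm) begins 54 mm behind the grasp point. The pads swing forward as they close: fully open they stand 13 mm farther back than shut.
Start: joints at [-1.417, 0.053, 1.613, -0, 1.476, -0.119], TCP at [0.168, -0.602, 0.199] pointing down, gripper open.
Joint ranges: [-3.01, 3.01], [-1.01, 2.22], [0.06, 2.58], [-1.02, 4.17], [0.09, 2.62], [-3.14, 3.14]. Speed limits (rad/s): [2.57, 2.57, 3.14, 3.14, 3.14, 3.14].

## Interface

Orientations are given as a rotation vector (axis times angle).
In Python, from station import ctrl, get_image, calibration, finish_job, models gives the robot as it stands.
- The arm moves only by the shell command python3 -m creep 'ROWS' [FORCE]. ROWS is JSON, a list of rows, each a list of 7 numbers: the opening, from 0 (shut) to 1 (fully open), then the shift along the tool's x, y, z in m, then the turn, a rotation vector about the tool's x, y, z in degrees. A call has 1 to 20 rows; each row shifts and turns the commanded pose from where the row before left it, along the tool's axes as they then stand; what a row does not reach is not made up. A row lasts 1/10 s, in which the tool goes at most 50 mm and 8.59 degrees, less where a joint would pass 70% of its speed; a pose out of reach is approached as far as the arm can. A call with a gripper value outside its range is refused whole. The fingers move at their own pace and stop on an object; FORCE is the grip in N (left out, the last holds). Time passes only in rows, so rows that do not move let the fingers close. It gives the time, the measured TCP pose, the force and the opening at its end, in the units of the state.
- ctrl.get_obs(): the state, without advancing time (a new reading comes with each control period).
- get_image(name): name is "side" or "top" or "wrist"; returns the picture (480x640x3 uint8, red, green, blue); there is no depth.
- calibration(name): a dict with "mtx" (3x3 intrinsics, pixels), "R" (3x3) and "t" (3): a world point X has camera coordinates R X + t. Camera axes: x right, y down, z forward; pixel columns grow to the right and rows downward; lengths in m; the calibration is good to about 2 mm. A picture is of the moment at which its call begins: read the wrist's pose just before it. calibration takes no time and is no camera call; for the wrist camera it gives the pose at the moment of the call.
- finish_job(): hands the job in, once; it reports no verdict.
Trained networks look in the newest picture that a camera, given by its name, has taken for a name from the list of things; names that differ only in an ending like _2 or _b are one class to them, and where a whole thing is asked for, a point or a joint stands for the part that bears it (a point fixed in the world has none). Each returns a list of dicts, best first, with "conf" (0 to 1); they miss things now and then, are a little off and sometimes report something else, mostly with a low value. They report only what shows in the picture. A call takes as long as a camera call. They do not tell look-alikes from the thing itself.
- models.search_frame(camera, name): "extent" ([left, top, right, bottom] in pixels, round what is visible of it).
The state is a dict: "t": time; "q": joint angles; "dq": joint speeds; "effort": joint torques, N m; "tool_pos": TCP position; "tool_rot": TCP orientation; "contact_force": force on the tool from outside, world axes, zero at the start; "wrist_torque": the same for the moment, N m; "opening": finger opening in m.
Only numpy, scipy, OpenCV 4.12 (cv2) and the standard library are available. Lean on these libraries where they do the work, as an engineer would, in place of code of your own. Each camera call takes 0.05 s, during which the arm holds its last target. There are 200 camera calls.

## Task

The washed rubber roller is lying on its wooden rest: put it back into the label gluer. Hold it aslant with its long sprung pin in the flared bush, swing the other end down the groove against the spring until it meets the ledge, and let the spring carry the short pin into its pocket. Leave the roller held by both bearings, without forcing it against the gluer or disturbing the jars and the tin.

Things in the scene. Friction and masses are not known exactly. Their poses are not given: they have to be found in the camera images.
- roller: Black rubber roller, barrel 40 mm diameter, 100 mm long, 0.26 kg. Origin at the barrel's centre; y axis = roller axis, towards the long sprung pin. Collars 17 mm (sprung end, to y = 54 mm) and 15 mm (to y = -54 mm) in diameter. Tip to tip 173 mm when free. Starts level on the rest, axis 71 mm above the table; take it round the middle of the barrel, where 70 mm between the slats is free.
- sprung_pin (a joint): How far the long sprung pin is pushed in (m): 0 free, 0.018 at its end stop. Spring 700 N/m (about 10 N at 14 mm). With the roller seated in the gluer it reads about 0.004. For the short pin to come down the groove it must read 0.011 to 0.017, the roller swinging about the bush's bottom.
- sprung_tip (a point): Centre of the end of the long sprung pin (steel, 8 mm diameter, chamfered), which telescopes into the barrel: 96 mm from the roller's origin along +y when free. Moves with the pin.
- fixed_tip (a point): Centre of the end of the short fixed pin (steel, 8 mm diameter, chamfered), at y = -77 mm on the roller. On the groove's block: groove mouth 35 mm above the pocket's centre, pocket's roof 5.5 mm above it, and 5 mm below it a ledge that reaches out as far as the ribs. A pin coming down the groove meets this ledge, and is then about 1 mm below the pocket's centre, free to slide in.
- gluer: Table-top label gluer, fixed: an empty steel trough (138 mm across inside at the rim in x, rim 49 mm high, floor 13 mm) between two grey cheeks, 88 mm (+y) and 109 mm (-y) high. Origin on the table under the middle, z up; y axis = line of the bearings, bush axis 62 mm above the table. The seated roller has its centre at y = 0, sprung pin towards +y.
- bush_bottom (a point): Middle of the closed bottom of the flared bush, where the end of the sprung pin belongs: at y = 92 mm on the gluer, 62 mm above the table. The bush opens towards -y: inside 11 mm diameter near the bottom, from y = 88 mm widening to 31 mm at the mouth at y = 74 mm (37 mm outside). The pin can enter slanting down about 27 degrees, the rest of the roller higher; level it is too long.
- rest: Wooden sawbuck rest on which the roller starts: two pairs of crossed slats (10 mm thick, 74 mm high and wide) centred 40 mm either side of the middle along its y axis. Fixed. Origin on the table under the middle.
- ink_black: Bystander: ink jar, 48 mm diameter, 50 mm high; origin under its middle.
- ink_moss: Bystander: ink jar, 48 mm diameter, 50 mm high; origin under its middle.
- pin_tin: Bystander: low round tin, 64 mm diameter, 27 mm high, beside the rest; origin under its middle.
- groove (a point): Point of the gluer on the centre line of the upright groove's floor in the other (-y) bearing, y = -70 mm, 62 mm above the table. Ribs 11 mm apart reach out to y = -62 mm, flared at the top. Below the floor is a 7 mm deep pocket for the short pin. This block is clamped anywhere within 5 mm up or down, not measured: the pocket's centre is 57 to 67 mm above the table.
Not all that is in view belongs to the job. There is more than one size of the roller; the job needs the larger.

How it is judged:
On the way:
1. the sprung pin is in the flared bush and pressed in at least 8 mm (value of joint sprung_pin above 0.008 m and distance between sprung_tip and bush_bottom below 0.008 m), for 0.1 s.
At the end, for the whole second after the job is handed in: The roller sits in the gluer, at rest and released: the end of the sprung pin within 3.5 mm of the bottom of the bush, the short pin at least 3.5 mm deep in its pocket, at the pocket's height, and the spring still pressed in 2 to 7.5 mm (distance between sprung_tip and bush_bottom below 0.0035 m and y of fixed_tip in the frame of gluer below -0.0735 m and z of fixed_tip in the frame of gluer between 0.048 and 0.073 m and value of joint sprung_pin between 0.002 and 0.0075 m and linear speed of roller below 0.01 m/s); the robot touches nothing.
It fails at once if the roller is forced against the gluer with more than 50 N (contact force between roller and gluer above 50 N).
It fails at once if a bystander (ink jars, round tin) is moved more than 15 mm (distance of any of ink_black, ink_moss, pin_tin from where it was at the start of the episode above 0.015 m).
It also fails if it takes over 43 s, if anything falls off the work surface, if the arm or the gripper's body presses on something with over 40 N, if the wrist force passes 120 N, or if a joint passes its speed limit or range.

## Working session

There is one attempt and no reset: what is moved stays moved. The work goes in short steps, Python scripts to look and compute and a shell command to move; the robot and the scene stay as the last step left them, time stands still between calls to the robot, and variables do not carry over. Pictures are saved under pics/ and viewed, about 8 in all and at most 12, crops included, and the job is handed in when it is done.

```bash
ls; mkdir -p pics; python3 - <<'E'
from station import ctrl,get_image,calibration,models
import cv2,numpy as np
a=get_image("top");b=get_image("side")
cv2.imwrite("pics/top.png",a[:,:,::-1]);cv2.imwrite("pics/side.png",b[:,:,::-1])
for c in("top","side"):
  k=calibration(c);print(c,k["mtx"].round(1).tolist(),k["R"].round(4).tolist(),k["t"].round(4).tolist())
  for n in("roller","gluer","rest","ink_black","ink_moss","pin_tin"):
    print(n,[(np.round(d["extent"]).tolist(),round(d["conf"],2)) for d in models.search_frame(c,n)][:3])
o=ctrl.get_obs();print(o,ctrl.tcp_to_grasp)
E
```

```text
pics
top [[515.9, 0.0, 334.2], [0.0, 515.9, 243.8], [0.0, 0.0, 1.0]] [[-0.1627, -0.9867, -0.0065], [-0.9543, 0.159, -0.2531], [0.2508, -0.035, -0.9674]] [0.1841, 0.4278, 1.5984]
roller [([251.0, 239.0, 278.0, 278.0], 0.65)]
gluer [([439.0, 194.0, 514.0, 258.0], 0.93)]
rest [([249.0, 234.0, 281.0, 278.0], 0.51)]
ink_black [([300.0, 212.0, 315.0, 227.0], 0.46)]
ink_moss [([399.0, 195.0, 412.0, 216.0], 0.46), ([439.0, 198.0, 513.0, 257.0], 0.37)]
pin_tin [([221.0, 229.0, 238.0, 249.0], 0.63)]
side [[468.8, 0.0, 325.0], [0.0, 468.8, 235.4], [0.0, 0.0, 1.0]] [[-0.8617, -0.5071, 0.017], [-0.3057, 0.4921, -0.8151], [0.4049, -0.7076, -0.5791]] [0.4237, 0.1605, 1.2494]
roller [([255.0, 268.0, 284.0, 317.0], 0.75), ([179.0, 365.0, 217.0, 399.0], 0.75)]
gluer [([363.0, 156.0, 412.0, 209.0], 0.69), ([257.0, 267.0, 283.0, 312.0], 0.21)]
rest [([252.0, 276.0, 288.0, 328.0], 0.77)]
ink_black [([263.0, 248.0, 278.0, 269.0], 0.65)]
ink_moss [([328.0, 200.0, 340.0, 213.0], 0.47)]
pin_tin [([201.0, 310.0, 223.0, 333.0], 0.56), ([253.0, 270.0, 283.0, 316.0], 0.49)]
{'t': 0.7, 'q': array([-1.41701282e+00,  5.26838898e-02,  1.61285985e+00, -2.85675879e-05,
        1.47599403e+00, -1.19005450e-01]), 'dq': array([-1.05867038e-03,  6.38427152e-04,  1.51725045e-03,  2.64571969e-03,
       -2.15928060e-05, -3.98961088e-04]), 'effort': array([-3.58170564e-04, -3.93552840e+01, -3.70367968e+01, -1.39080685e-04,
        4.42317696e-04, -1.95026041e-05]), 'tool_pos': array([ 0.16837511, -0.60189366,  0.19923759]), 'tool_rot': array([ 3.11236026e+00,  4.27165217e-01, -4.31658228e-05]), 'contact_force': array([ 0.24403713, -0.34768119,  0.45895103]), 'wrist_torque': array([0.00626859, 0.04943817, 0.04093736]), 'opening': 0.08528103497012046} 0.0187
```

```bash
python3 - <<'E'
import cv2
a=cv2.imread("pics/top.png");b=cv2.imread("pics/side.png")
cv2.imwrite("pics/t1.png",cv2.resize(a[150:350,200:530],(800,485),interpolation=cv2.INTER_CUBIC))
cv2.imwrite("pics/s1.png",cv2.resize(b[140:420,160:440],(600,600),interpolation=cv2.INTER_CUBIC))
E
```

```text
(no output)
```

View pics/t1.png

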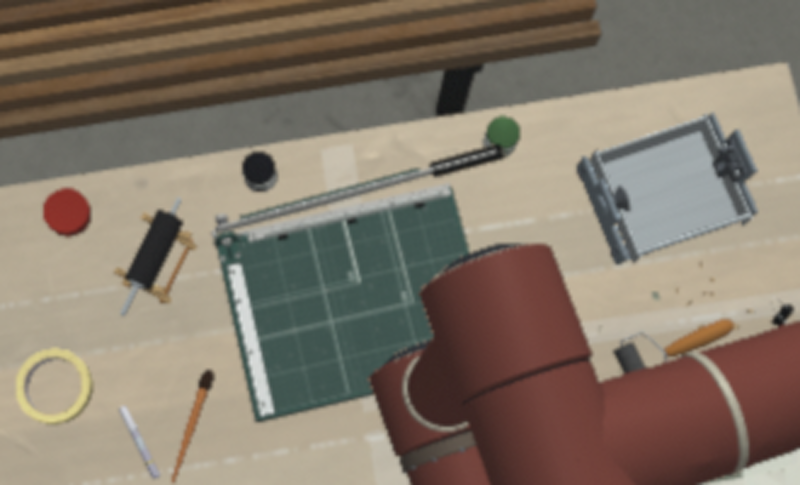

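View pics/s1.png

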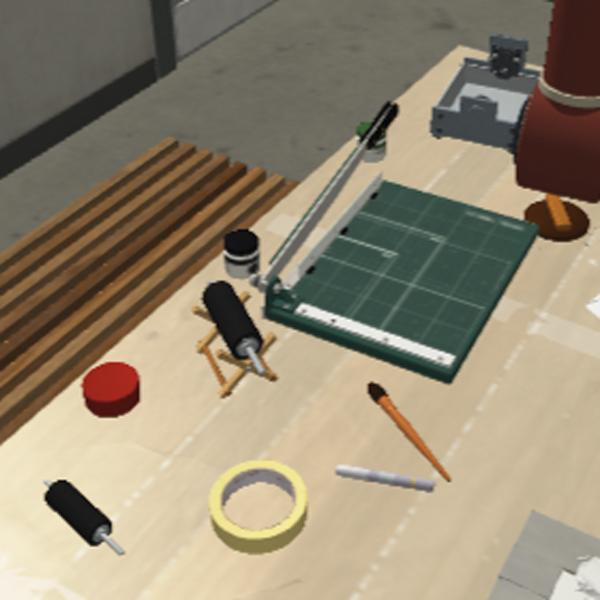

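```bash
cat > h.py <<'E'
import numpy as np,cv2
from station import ctrl,get_image,calibration,models
from scipy.spatial.transform import Rotation as Ro
def bp(k,u,v,z):
    d=k["R"].T@np.linalg.solve(k["mtx"],[u,v,1]);c=-k["R"].T@k["t"];return c+d*(z-c[2])/d[2]
def pr(k,X):
    p=k["mtx"]@(k["R"]@np.asarray(X,float)+k["t"]);return p[:2]/p[2]
E
python3 - <<'E'
from h import *
k=calibration("top");s=calibration("side");T=lambda x,y,z:bp(k,200+x/2.424,150+y/2.424,z).round(3)
S=lambda x,y,z:bp(s,160+x/2.143,140+y/2.143,z).round(3)
print("roller sprung",T(124,313,.071),S(264,370,.071),"fixed",T(178,204,.071))
print("barrel", T(155,250,.08),S(232,318,.085))
print("gl corners L",T(583,160,.085),T(625,260,.085),"R",T(712,118,.085),T(752,215,.085))
print("bush",T(621,198,.062),"groove",T(728,160,.08),S(508,55,.08),S(480,105,.062))
print("tin",T(66,210,.027),"black",T(259,165,.05),"moss",T(503,133,.05), "small roller",S(50,485,.015),S(122,552,.015),S(64,490,.015),S(98,530,.015))
w=calibration("wrist");print(w["mtx"].round(1).tolist())
R=Ro.from_rotvec(ctrl.get_obs()["tool_rot"]).as_matrix();print((w["R"]@R).round(3).tolist(), (w["R"]@ctrl.get_obs()["tool_pos"]+w["t"]).round(3))
E
```

```text
roller sprung [0.378 0.387 0.071] [0.377 0.389 0.071] fixed [0.512 0.298 0.071]
barrel [0.452 0.335 0.08 ] [0.445 0.351 0.085]
gl corners L [ 0.479 -0.237  0.085] [ 0.338 -0.261  0.085] R [ 0.508 -0.418  0.085] [ 0.37  -0.437  0.085]
bush [ 0.426 -0.281  0.062] groove [ 0.449 -0.426  0.08 ] [ 0.444 -0.427  0.08 ] [ 0.425 -0.278  0.062]
tin [0.541 0.453 0.027] black [0.554 0.185 0.05 ] moss [ 0.544 -0.147  0.05 ] small roller [0.503 0.592 0.015] [0.387 0.615 0.015] [0.486 0.59  0.015] [0.424 0.608 0.015]
[[423.6, 0.0, 314.7], [0.0, 423.6, 235.8], [0.0, 0.0, 1.0]]
[[-0.001, 1.0, 0.001], [-0.956, -0.001, -0.294], [-0.294, -0.001, 0.956]] [-0.001  0.021  0.188]
```

```bash
python3 -m creep '[[1,0.041,-0.021,0,0,0,0],[1,0.041,-0.021,0,0,0,0],[1,0.041,-0.021,0,0,0,0],[1,0.041,-0.021,0,0,0,0],[1,0.041,-0.021,0,0,0,0],[1,0.041,-0.021,0,0,0,0],[1,0.041,-0.021,0,0,0,0],[1,0.041,-0.021,0,0,0,0],[1,0,0,0,0,0,-8.3],[1,0,0,0,0,0,-8.3],[1,0,0,0,0,0,-8.3],[1,0,0,0,0,0,-8.3],[1,0,0,0,0,0,-8.3],[1,0,0,0,0,0,-8.3],[1,0,0,0,0,0,-8.3],[1,0,0,0,0,0,-8.3],[1,0,0,0,0,0,-8.3],[1,0,0,0,0,0,-8.3]]'
cat >> h.py <<'E'
def st():
    o=ctrl.get_obs();return o["t"],o["tool_pos"],Ro.from_rotvec(o["tool_rot"]).as_matrix(),o
def snap(n,cam="wrist"):
    import pickle
    k=calibration(cam);a=get_image(cam);cv2.imwrite(f"pics/{n}.png",a[:,:,::-1]);pickle.dump(k,open(f"pics/{n}.pkl","wb"));return a,k
E
python3 - <<'E'
from h import *
import time
snap("g1");t,p,R,o=st();print(t,p,R.round(3).tolist())
E
```

```text
t: 2.5
tool_pos: [0.439, -0.3517, 0.1993]
tool_rot: [2.041, 2.388, -0.0]
contact_force: [-0.7, -0.5, -1.4]
opening: 0.0851
2.55 [ 0.43899742 -0.3517155   0.19928421] [[-0.16, 0.987, 0.0], [0.987, 0.16, -0.0], [-0.0, 0.0, -1.0]]
```

View pics/g1.png

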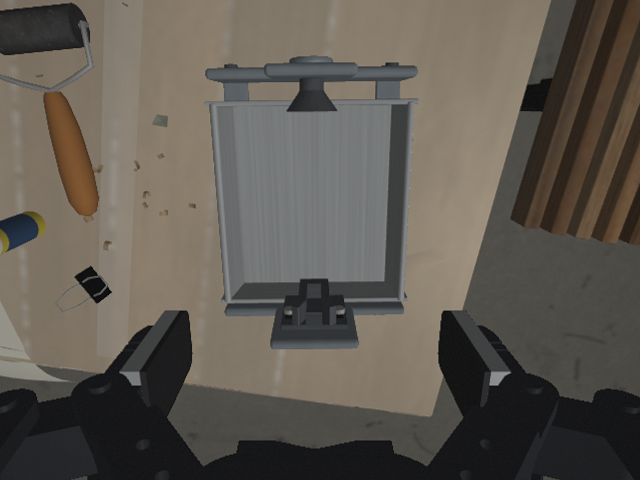

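```bash
python3 - <<'E'
import cv2,numpy as np
a=cv2.imread("pics/g1.png")
f=lambda c:cv2.resize(c,None,fx=5,fy=5,interpolation=cv2.INTER_CUBIC)
cv2.imwrite("pics/g2.png",np.vstack([f(a[55:115,245:385]),f(a[265:325,245:385])]))
E
```

```text
(no output)
```

View pics/g2.png

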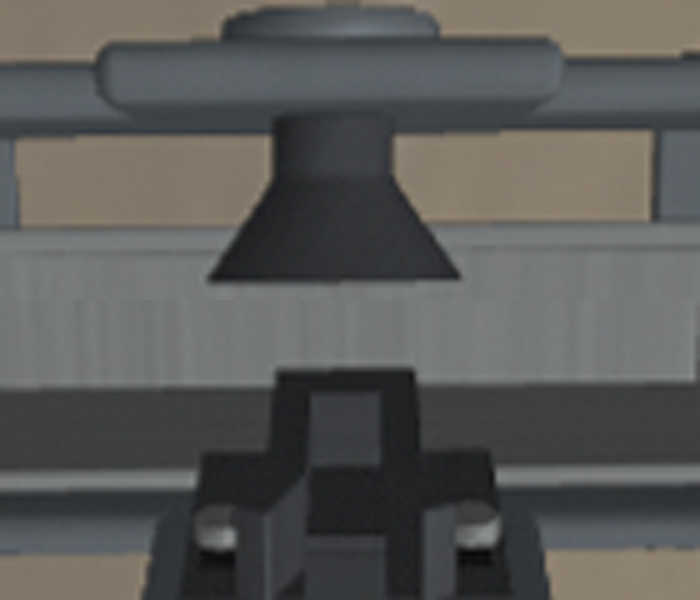

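```bash
cat >> h.py <<'E'
def g():
    return np.load("g.npz")["P"],np.load("g.npz")["G"]
E
python3 - <<'E'
from h import *
import pickle
k=pickle.load(open("pics/g1.pkl","rb"))
l,r=bp(k,286.4,111.2,.062),bp(k,337.4,111.2,.062);m=(l+r)/2;print("mouth",m,np.linalg.norm(l-r))
q=bp(k,314,340,.075);d=m-q;d[2]=0;d/=np.linalg.norm(d);print("yaw from bearings",np.degrees(np.arctan2(d[1],d[0])))
for (a,b,z) in(((245,55+233/5),(385,55+222/5),.05),((245,55+392/5),(385,55+383/5),.015),((245,265+485/5),(385,265+472/5),.05)):
    e=bp(k,*b,z)-bp(k,*a,z);print("yaw edge",np.degrees(np.arctan2(e[1],e[0]))+90)
O=m-.074*d;O[2]=0;print("origin",O)
x=np.array([d[1],-d[0],0]);G=np.c_[x,d,[0,0,1]];np.savez("g.npz",P=O,G=G)
for n,X in dict(ribfrontL=(-.0055,-.062,.0),groove=(0,-.070,.062),ledge=(0,-.062,.057),cheekm=(0,-.08,.109),bushb=(0,.092,.062)).items():
  print(n,pr(k,O+G@np.array(X)))
for z in(.057,.062,.067,.092,.097,.102):
  print(z,[ (pr(k,O+G@np.array([0,y,z]))-[245,265])@np.diag([5,5]) for y in(-.062,-.07)])
E
```

```text
mouth [ 0.42627481 -0.28285936  0.062     ] 0.03590991400199943
yaw from bearings 99.36095446806053
yaw edge 99.75345059142757
yaw edge 99.61331431003293
yaw edge 100.12536793559516
origin [ 0.43831117 -0.35587392  0.        ]
ribfrontL [307.92700844 261.61173738]
groove [313.70276774 297.97141753]
ledge [313.63080964 286.26994339]
cheekm [313.66392201 339.8213953 ]
bushb [311.63790209  84.07601327]
0.057 [array([343.1540482 , 106.34971696]), array([343.58924824, 151.57527778])]
0.062 [array([343.07196223, 119.08396632]), array([343.5138387 , 164.85708767])]
0.067 [array([342.98752138, 132.1835343 ]), array([343.43628091, 178.51726666])]
0.092 [array([342.52617334, 203.75387454]), array([343.01280889, 253.10298302])]
0.097 [array([342.42521487, 219.415871  ]), array([342.92019981, 269.41413085])]
0.102 [array([342.32103686, 235.57732639]), array([342.82466032, 286.24140875])]
```

```bash
python3 -m creep '[[1,0,0,-0.04,0,0,0],[1,0,0,-0.04,0,0,0],[1,0.0485,0.0085,0,0,0,0],[1,0.0485,0.0085,0,0,0,0],[1,0.0485,0.0085,0,0,0,0],[1,0.0485,0.0085,0,0,0,0],[1,0.0485,0.0085,0,0,0,0],[1,0.0485,0.0085,0,0,0,0],[1,0.0485,0.0085,0,0,0,0],[1,0.0485,0.0085,0,0,0,0],[1,0.0485,0.0085,0,0,0,0],[1,0.0485,0.0085,0,0,0,0],[1,0.0485,0.0085,0,0,0,0],[1,0.0485,0.0085,0,0,0,0],[1,0.0485,0.0085,0,0,0,0],[1,0.0485,0.0085,0,0,0,0]]'
python3 -m creep '[[1,0,0,0.013,0,0,-7.8],[1,0,0,0.013,0,0,-7.8],[1,0,0,0.013,0,0,-7.8],[1,0,0,0.013,0,0,-7.8],[1,0,0,0.013,0,0,-7.8],[1,0,0,0.013,0,0,-7.8]]'
python3 - <<'E'
from h import *
t,p,R,o=st();a,k=snap("r1");print(t,p,R.round(3).tolist(),models.search_frame("wrist","roller"))
E
```

```text
t: 4.15
tool_pos: [0.4544, 0.3397, 0.2795]
tool_rot: [2.05, 2.38, 0.001]
contact_force: [1.9, -0.1, -0.1]
opening: 0.0853
t: 4.75
tool_pos: [0.4547, 0.3375, 0.2008]
tool_rot: [0.929, 3.001, 0.0]
contact_force: [-0.4, 0.3, -0.5]
opening: 0.0855
4.75 [0.45472013 0.33751669 0.20075573] [[-0.825, 0.565, 0.0], [0.565, 0.825, 0.0], [-0.0, 0.0, -1.0]] [{'extent': [576.6, 2.6, 636.8, 82.9], 'conf': 0.85}, {'extent': [289.4, 76.4, 348.7, 307.9], 'conf': 0.74}, {'extent': [444.3, 163.4, 526.0, 244.7], 'conf': 0.38}]
```

View pics/r1.png

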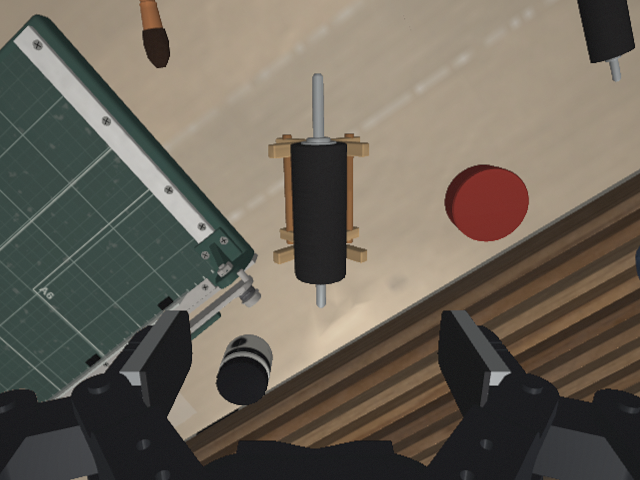

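```bash
python3 - <<'E'
from h import *
import pickle
kg=pickle.load(open("pics/g1.pkl","rb"));m=bp(kg,311.9,111.2,.062);q=bp(kg,314,288,.055);d=m-q;d[2]=0;d/=np.linalg.norm(d);O=m-.074*d;O[2]=0
np.savez("g.npz",P=O,G=np.c_[[d[1],-d[0],0],d,[0,0,1]]);print("gluer",O,np.degrees(np.arctan2(d[1],d[0])))
k=pickle.load(open("pics/r1.pkl","rb"))
a,b=bp(k,317.5,74,.071),bp(k,321,306.5,.071);print(a,b,np.linalg.norm(a-b));u=(a-b)/np.linalg.norm(a-b)
print("axis",np.degrees(np.arctan2(u[1],u[0])),"ctr",a-.096*u,b+.077*u)
c=(a-.096*u+b+.077*u)/2
t,p,R,o=st();print("tool yaw",np.degrees(np.arctan2(R[1,0],R[0,0])),"tool shift to ctr",R.T@(c-p)-[0,0,ctrl.tcp_to_grasp*-1])
for y in(-.054,-.05,.05,.054):print(y,pr(k,c+u*y))
E
```

```text
gluer [ 0.438456  -0.3558499  0.       ] 99.4744811760059
[0.37756056 0.39169795 0.071     ] [0.52095286 0.29700581 0.071     ] 0.17183699348108167
axis 146.5603768986322 ctr [0.45766939 0.33879639 0.071     ] [0.4566989  0.33943727 0.071     ]
tool yaw 145.29670714865568 tool shift to ctr [-0.00188906  0.00444707  0.1464982 ]
-0.054 [320.60430791 280.21474005]
-0.05 [320.53203525 275.41377001]
0.05 [318.54022464 143.10063657]
0.054 [318.45236257 137.26408488]
```

```bash
python3 -m creep '[[1,-0.002,0.0045,0.02,0,0,0],[1,0,0,0.04,0,0,-1.3],[1,0,0,0.04,0,0,0],[1,0,0,0.03,0,0,0],[1,0,0,0.0165,0,0,0],[1,0,0,0,0,0,0]]' 80
python3 - <<'E'
from h import *
t,p,R,o=st();c=np.array([.4572,.3391,.071]);print(t,p,np.degrees(np.arctan2(R[1,0],R[0,0])),R.T@(c-p)+[0,0,ctrl.tcp_to_grasp])
E
```

```text
t: 5.45
tool_pos: [0.4575, 0.3392, 0.0525]
tool_rot: [-0.902, -3.006, 0.005]
contact_force: [0.1, 0.4, 0.4]
opening: 0.0855
5.45 [0.45751011 0.33919091 0.05252069] 146.59026524225104 [ 0.00024753 -0.00032072  0.00022231]
```

Aligned within 0.4 mm; close and lift a little.

```bash
python3 -m creep '[[0,0,0,0,0,0,0],[0,0,0,0,0,0,0],[0,0,0,0,0,0,0],[0,0,0,0,0,0,0],[0,0,0,0,0,0,0],[0,0,0,0,0,0,0],[0,0,0,0,0,0,0],[0,0,0,0,0,0,0]]' 80
python3 -m creep '[[0,0,0,-0.02,0,0,0],[0,0,0,-0.04,0,0,0],[0,0,0,-0.04,0,0,0],[0,0,0,-0.04,0,0,0],[0,0,0,-0.04,0,0,0],[0,0,0,-0.04,0,0,0],[0,0,0,-0.02,0,0,0],[0,0,0,0,0,0,0]]'
python3 - <<'E'
from h import *
t,p,R,o=st();a,k=snap("r2");print(t,p,o["opening"],o["contact_force"],o["wrist_torque"])
t,p,R,o=st()
gp=p-R[:,2]*ctrl.tcp_to_grasp
for y in(-.077,-.05,.05,.096):print(y,pr(k,gp+R[:,0]*y))
E
```

```text
t: 6.25
tool_pos: [0.4607, 0.34, 0.0591]
tool_rot: [0.898, 3.007, 0.0]
contact_force: [-4.8, -5.5, 16.6]
opening: 0.0001
t: 7.05
tool_pos: [0.4606, 0.341, 0.3001]
tool_rot: [0.898, 3.004, 0.01]
contact_force: [-0.1, 0.4, -0.2]
opening: -0.0002
7.05 [0.4606245  0.34099582 0.30009461] -0.00020709567454256394 [-0.14992149  0.39999435 -0.17588205] [ 0.01938101 -0.02867393 -0.05556365]
-0.077 [315.150596   447.00770241]
-0.05 [315.08828921 397.64234384]
0.05 [314.80279721 171.44848083]
0.096 [314.63230316  36.36690933]
```

View pics/r2.png

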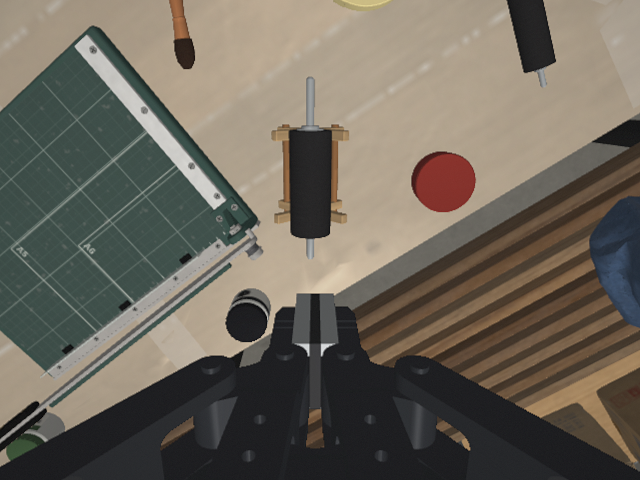

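```bash
python3 - <<'E'
from h import *
import pickle
k=pickle.load(open("pics/r2.pkl","rb"));k1=pickle.load(open("pics/r1.pkl","rb"))
for z in(.03,.05,.071,.09):
  a,b=bp(k,310,77,z),bp(k,310.5,258,z);a1,b1=bp(k1,317.5,74,z),bp(k1,321,306.5,z)
  print(z,a.round(4),b.round(4),np.linalg.norm(a-b).round(4),"|",a1.round(4),b1.round(4),np.linalg.norm(a1-b1).round(4))
for X in([.4575,.339,.091],[.4575,.339,.071]):print(pr(k,X),pr(calibration("top"),X),pr(calibration("side"),X))
print((k["R"]@np.r_[st()[1]]+k["t"]).round(3),st()[1:2],st()[3]["q"].round(2))
E
```

```text
0.03 [0.3753 0.3932 0.03  ] [0.5332 0.2891 0.03  ] 0.1891 | [0.3754 0.3935 0.03  ] [0.5382 0.286  0.03  ] 0.1951
0.05 [0.3762 0.3926 0.05  ] [0.5271 0.2932 0.05  ] 0.1806 | [0.3765 0.3926 0.05  ] [0.5298 0.2914 0.05  ] 0.1837
0.071 [0.3773 0.3919 0.071 ] [0.5206 0.2975 0.071 ] 0.1716 | [0.3776 0.3917 0.071 ] [0.521 0.297 0.071] 0.1718
0.09 [0.3782 0.3914 0.09  ] [0.5148 0.3014 0.09  ] 0.1635 | [0.3785 0.3909 0.09  ] [0.513  0.3021 0.09  ] 0.1611
[310.17724976 187.88839398] [262.09773052 250.90726187] [267.1150575  281.92080442]
[310.21396225 183.95337624] [262.9930304  252.42343028] [267.5575013  288.07895906]
[0.    0.018 0.19 ] (array([0.45968563, 0.34044574, 0.29690189]),) [ 0.51 -0.12  1.62  0.    1.64 -0.48]
```

```bash
python3 -m creep '[[1,0,0,0.02,0,0,0],[1,0,0,0.02,0,0,0],[1,0,0,0.02,0,0,0],[1,0,0,0.02,0,0,0],[1,0,0,0.02,0,0,0],[1,0,0,0.02,0,0,0],[1,0,0,0.02,0,0,0],[1,0,0,0.02,0,0,0],[1,0,0,0.03,0,0,0],[1,0,0,0.03,0,0,0],[1,0,0,0.02,0,0,0],[1,0,0,0,0,0,0]]' 40
python3 -m creep '[[0.55,0,0,0,0,0,0],[0.55,0,0,0,0,0,0],[0.55,0,0,0,0,0,0],[0.55,0,0,0,0,0,0],[0.55,0,0,0,0,0,0]]'
python3 - <<'E'
from h import *
for i in range(3):
  t,p,R,o=st();print(t,p.round(4),o["opening"].round(4),o["contact_force"].round(1),Ro.from_matrix(R).as_rotvec().round(4),o["q"].round(4));a,k=snap("r3")
b,ks=snap("r3s","side");b=cv2.resize(b[220:360,190:350],(640,560),interpolation=cv2.INTER_CUBIC);cv2.imwrite("pics/r3s.png",b[:,:,::-1])
E
```

```text
t: 8.3
tool_pos: [0.4544, 0.3375, 0.0483]
tool_rot: [-0.897, -3.002, 0.013]
contact_force: [-0.7, 0.1, -1.3]
opening: 0.0854
t: 8.8
tool_pos: [0.4594, 0.3403, 0.0556]
tool_rot: [0.899, 3.009, 0.002]
contact_force: [-0.3, -0.9, 0.5]
opening: 0.0468Traceback (most recent call last):
  File "<stdin>", line 3, in <module>
AttributeError: 'float' object has no attribute 'round'
```

```bash
python3 - <<'E'
from h import *
for i in range(3):
  t,p,R,o=st();print(t,p.round(4),o["opening"],o["contact_force"].round(1),Ro.from_matrix(R).as_rotvec().round(4),o["q"].round(4));a,k=snap("r3")
b,ks=snap("r3s","side");b=b[220:340,190:350]
cv2.imwrite("pics/r3c.png",np.vstack([cv2.resize(a[150:,100:540],(660,495)),]) [:,:,::-1])
E
```

```text
8.8 [0.4594 0.3403 0.0556] 0.04681580973658088 [-0.3 -0.9  0.5] [8.9900e-01 3.0091e+00 1.6000e-03] [ 0.5074  0.0585  1.8575 -0.      1.224  -0.4828]
8.85 [0.4593 0.3402 0.0554] 0.046715658353343174 [ 0.9 -0.7 -0.1] [8.9910e-01 3.0094e+00 1.3000e-03] [ 0.5074  0.0587  1.8578  0.      1.224  -0.4828]
8.9 [0.4592 0.3402 0.0552] 0.046814336233985045 [-0.5  0.  -0.2] [8.9920e-01 3.0096e+00 9.0000e-04] [ 0.5074  0.0589  1.858   0.      1.224  -0.4828]
```

View pics/r3.png

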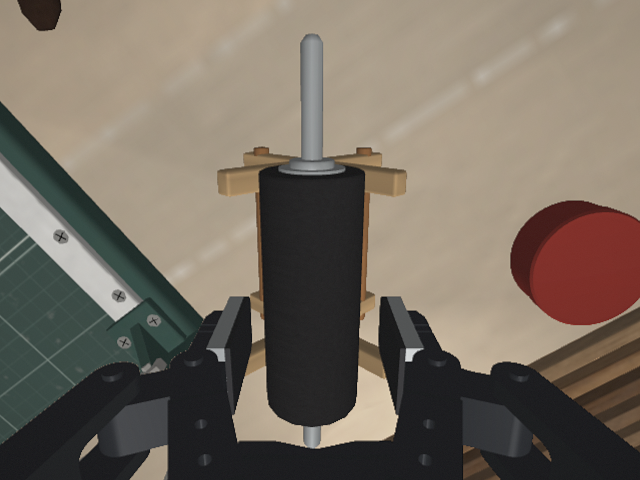

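```bash
python3 -m creep '[[0.65,0,0,0,0,0,0],[0.65,0,0,0.01,0,0,0],[0.65,0,0,0.015,0,0,0],[0.65,0,0,0.012,0,0,0],[0.65,0,0,0,0,0,0],[0.65,0,0,0,0,0,0]]' 60
python3 -m creep '[[0.3,0,0,0,0,0,0],[0.3,0,0,0,0,0,0],[0.3,0,0,0,0,0,0],[0.3,0,0,0,0,0,0],[0.3,0,0,0,0,0,0],[0.3,0,0,0,0,0,0]]' 60
```

```text
t: 9.6
tool_pos: [0.4583, 0.3396, 0.0166]
tool_rot: [-0.899, -3.009, 0.002]
contact_force: [0.0, 0.2, -0.5]
opening: 0.0557
t: 10.2
tool_pos: [0.4585, 0.339, 0.0185]
tool_rot: [-0.899, -3.01, 0.004]
contact_force: [-2.7, -5.3, 3.7]
opening: 0.0384
```

```bash
python3 -m creep '[[0,0,0,0,0,0,0],[0,0,0,0,0,0,0],[0,0,0,-0.02,0,0,0],[0,0,0,-0.04,0,0,0],[0,0,0,-0.04,0,0,0],[0,0,0,-0.04,0,0,0],[0,0,0,-0.04,0,0,0],[0,0,0,-0.04,0,0,0],[0,0,0,-0.02,0,0,0],[0,0,0,0,0,0,0],[0,0,0,0,0,0,0]]' 80
python3 - <<'E'
from h import *
t,p,R,o=st();a,k=snap("r4");print(t,p,o["opening"],o["contact_force"],o["wrist_torque"])
E
```

```text
t: 11.3
tool_pos: [0.4586, 0.3399, 0.2569]
tool_rot: [-0.899, -3.01, 0.001]
contact_force: [0.4, 0.4, -2.8]
opening: 0.038
11.3 [0.45863338 0.3398654  0.25686169] 0.03796195850455533 [ 0.3987742   0.37127719 -2.77536304] [-0.05486431  0.02958906  0.02667713]
```

View pics/r4.png

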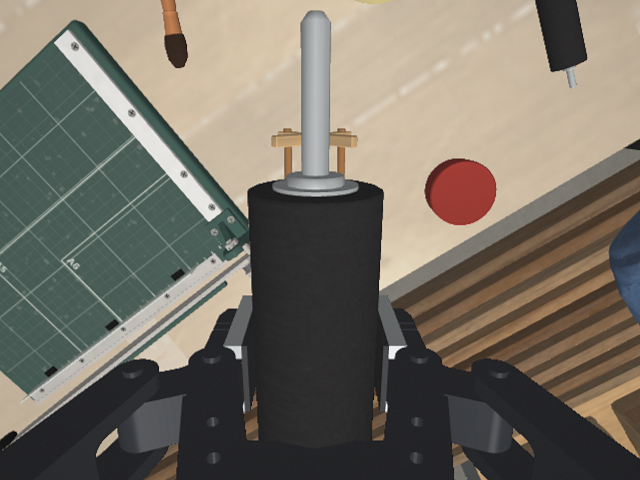

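```bash
cat > fit.py <<'E'
from h import *
import pickle,sys
from scipy.optimize import least_squares
Rc=np.array([[-.001,1,.001],[-.956,-.001,-.294],[-.294,-.001,.956]]);
def fit(name,p,R):
    a=cv2.imread(f"pics/{name}.png").astype(float);k=pickle.load(open(f"pics/{name}.pkl","rb"))
    gx=np.abs(cv2.Sobel(cv2.GaussianBlur(a,(0,0),1),-1,1,0)).sum(2)
    C=R.T@(-k["R"].T@k["t"]-p)          # camera centre in tool frame
    def proj(X): return pr(k,p+R@X)
    def sil(q,s,r,sg):
        y0,z0,pit,yaw=q;u=np.array([np.cos(pit)*np.cos(yaw),np.sin(yaw),np.sin(pit)*np.cos(yaw)])
        A=np.array([0,y0,z0])+s*u;n=np.cross(u,C-A);n/=np.linalg.norm(n);
        d=np.linalg.norm(C-A-u*((C-A)@u));al=r/d   # tangent slightly toward camera
        w=np.cross(n,u);w*=np.sign(w@(C-A));return proj(A+r*(sg*n*np.sqrt(1-al**2)+w*al))
    q=np.array([0,-.0525,0,0.])
    for it in range(6):
        win=[10,8,6,4,3,3][it];obs=[]
        for r,ss in((.004,np.linspace(.062,.09,25)),(.02,np.linspace(.016,.046,20))):
            for s in ss:
                for sg in(1,-1):
                    u,v=sil(q,s,r,sg);vi=int(round(v))
                    if not(2<vi<470):continue
                    c=np.arange(int(u)-win,int(u)+win+1);g_=gx[vi,c];i=g_.argmax()
                    if g_[i]<60:continue
                    obs.append((r,s,sg,c[i]))
        f=lambda q:[sil(q,s,r,sg)[0]-c for r,s,sg,c in obs]
        q=least_squares(f,q,loss="soft_l1").x
    e=np.array(f(q));return q,len(obs),np.sqrt(np.median(e**2)),proj
if __name__=="__main__":
    t,p,R,o=st();q,n,e,proj=fit(sys.argv[1],p,R)
    print("y0 z0 mm",q[:2]*1e3,"pitch yaw deg",np.degrees(q[2:]),n,e)
    u=np.array([np.cos(q[2]),q[3],np.sin(q[2])])
    for s in(.05,.054,.094,.096,.098,.1):print(s,[proj(np.array([0,q[0],q[1]])+s*u+np.array([0,0,dz])).round(1) for dz in(-.0035,0,.0035)])
E
python3 fit.py r4
python3 - <<'E'
import cv2,numpy as np
a=cv2.imread("pics/r4.png").astype(int);print([a[r,312:320].mean(0).round().tolist() for r in range(4,22)]);print(a[160:215,300].sum(1).tolist())
E
```

```text
y0 z0 mm [ -0.48426534 -50.28904943] pitch yaw deg [-1.48528275  0.15585975] 90 0.3118870110395868
0.05 [array([315.3, 191.8]), array([315.2, 189.5]), array([315.2, 187.3])]
0.054 [array([315.3, 178. ]), array([315.2, 176. ]), array([315.2, 174.1])]
0.094 [array([315.6,  21.8]), array([315.5,  24.3]), array([315.5,  26.7])]
0.096 [array([315.6,  13. ]), array([315.5,  15.8]), array([315.5,  18.4])]
0.098 [array([315.6,   4.1]), array([315.6,   7.2]), array([315.5,  10.1])]
0.1 [array([315.6,  -4.9]), array([315.6,  -1.5]), array([315.5,   1.7])]
[[171.0, 196.0, 215.0], [172.0, 197.0, 215.0], [172.0, 198.0, 215.0], [172.0, 198.0, 216.0], [173.0, 199.0, 217.0], [176.0, 202.0, 222.0], [141.0, 153.0, 162.0], [126.0, 124.0, 120.0], [135.0, 134.0, 131.0], [142.0, 141.0, 138.0], [148.0, 148.0, 145.0], [155.0, 154.0, 152.0], [162.0, 161.0, 158.0], [169.0, 168.0, 165.0], [175.0, 174.0, 172.0], [181.0, 180.0, 177.0], [182.0, 182.0, 179.0], [182.0, 182.0, 178.0]]
[578, 576, 575, 572, 567, 565, 567, 565, 568, 574, 590, 418, 282, 295, 297, 295, 296, 296, 360, 414, 437, 464, 471, 474, 482, 492, 498, 514, 451, 332, 276, 317, 474, 521, 530, 395, 183, 86, 90, 94, 89, 96, 99, 114, 117, 124, 131, 138, 135, 139, 137, 142, 141, 133, 140]
```

```bash
python3 -m creep '[[0,-0.025,-0.04,0,0,0,2.94],[0,-0.027,-0.038,0,0,0,2.94],[0,-0.029,-0.037,0,0,0,2.94],[0,-0.031,-0.035,0,0,0,2.94],[0,-0.033,-0.034,0,0,0,2.94],[0,-0.034,-0.032,0,0,0,2.94],[0,-0.036,-0.03,0,0,0,2.94],[0,-0.038,-0.028,0,0,0,2.94],[0,-0.039,-0.026,0,0,0,2.94],[0,-0.04,-0.024,0,0,0,2.94],[0,-0.041,-0.022,0,0,0,2.94],[0,-0.042,-0.02,0,0,0,2.94],[0,-0.043,-0.018,0,0,0,2.94],[0,-0.044,-0.015,0,0,0,2.94],[0,-0.045,-0.013,0,0,0,2.94],[0,-0.046,-0.011,0,0,0,2.94]]' 80
python3 -m creep '[[0,0,0,0.005,0,-6.8,0],[0,0,0,0.005,0,-6.8,0],[0,0,0,0.005,0,-6.8,0],[0,0,0,0.005,0,-6.8,0],[0,0,0,0,0,0,0],[0,0,0,0,0,0,0]]'
python3 - <<'E'
from plan import *
p,R=tipnow()
for b in(.05,):
  p2,R2=pose(27,0,back=b);print(rows(p,R,p2+[0,0,.06],R2,1),rows(p2+[0,0,.06],R2,p2,R2,2))
snap("i0")
E
python3 fit.py i0
```

```text
t: 12.95
tool_pos: [0.4472, -0.4103, 0.2541]
tool_rot: [-2.026, -2.395, -0.002]
contact_force: [0.3, -0.1, -3.4]
opening: 0.0385
t: 13.55
tool_pos: [0.4483, -0.4115, 0.2353]
tool_rot: [1.774, 2.105, -0.427]
contact_force: [0.1, -0.9, -2.3]
opening: 0.038
t 13.55 free tip [-2.000e-01  5.340e+01  2.387e+02] fixed [ 2.000e-01 -1.029e+02  3.130e+02] slant 25.41 yawerr 0.16 F gluer [-0.  -1.  -2.3] open 38.0
[array([ 3.59e+01,  2.00e-01,  8.38e+01, -1.00e-02, -1.59e+00,  1.40e-01])] [array([14.3,  0. , 26.4,  0. ,  0. ,  0. ]), array([14.3,  0. , 26.4,  0. ,  0. ,  0. ])]
y0 z0 mm [ -0.24965758 -46.37463514] pitch yaw deg [-3.45353456e+00 -3.01474436e-03] 90 0.42096258480616794
0.05 [array([315. , 201.3]), array([315.1, 198.7]), array([315.1, 196.4])]
0.054 [array([315.1, 187.6]), array([315.1, 185.5]), array([315.1, 183.4])]
0.094 [array([315.1,  31.8]), array([315.2,  34.1]), array([315.2,  36.2])]
0.096 [array([315.1,  22.9]), array([315.2,  25.5]), array([315.2,  27.9])]
0.098 [array([315.1,  13.9]), array([315.2,  16.8]), array([315.2,  19.5])]
0.1 [array([315.2,   4.8]), array([315.2,   8. ]), array([315.2,  11. ])]
```

```bash
python3 - <<'E'
import cv2,numpy as np
for n in("r4","i0"):
  a=cv2.imread(f"pics/{n}.png").astype(int)
  print(n,a[0:40,312:320].mean((1,2)).round().astype(int).tolist());print(a[160:215,300].sum(1).tolist())
  for r in(60,140,230,280):
    g=np.abs(np.diff(a[r,230:400].sum(1)));print(r,[(230+i,g[i]) for i in np.where(g>60)[0]])
E
```

```text
r4 [192, 192, 193, 193, 194, 194, 195, 195, 196, 200, 152, 123, 133, 141, 147, 154, 160, 167, 174, 180, 181, 181, 181, 181, 181, 181, 181, 181, 181, 181, 181, 181, 181, 182, 182, 182, 182, 182, 182, 182]
[578, 576, 575, 572, 567, 565, 567, 565, 568, 574, 590, 418, 282, 295, 297, 295, 296, 296, 360, 414, 437, 464, 471, 474, 482, 492, 498, 514, 451, 332, 276, 317, 474, 521, 530, 395, 183, 86, 90, 94, 89, 96, 99, 114, 117, 124, 131, 138, 135, 139, 137, 142, 141, 133, 140]
60 [(np.int64(300), np.int64(203)), (np.int64(330), np.int64(124))]
140 [(np.int64(270), np.int64(146)), (np.int64(275), np.int64(75)), (np.int64(300), np.int64(110)), (np.int64(350), np.int64(71)), (np.int64(357), np.int64(115))]
230 [(np.int64(230), np.int64(66)), (np.int64(248), np.int64(72)), (np.int64(381), np.int64(493))]
280 [(np.int64(250), np.int64(311)), (np.int64(251), np.int64(236)), (np.int64(378), np.int64(466)), (np.int64(379), np.int64(95)), (np.int64(395), np.int64(61)), (np.int64(396), np.int64(85)), (np.int64(397), np.int64(77)), (np.int64(398), np.int64(66))]
i0 [180, 180, 180, 180, 181, 181, 181, 1
[... 451 characters left out ...]
99), np.int64(114)), (np.int64(300), np.int64(140)), (np.int64(394), np.int64(224)), (np.int64(395), np.int64(90))]
140 [(np.int64(272), np.int64(235)), (np.int64(273), np.int64(102)), (np.int64(291), np.int64(72)), (np.int64(297), np.int64(74)), (np.int64(328), np.int64(177)), (np.int64(329), np.int64(127)), (np.int64(330), np.int64(75)), (np.int64(336), np.int64(106)), (np.int64(337), np.int64(68)), (np.int64(347), np.int64(70)), (np.int64(355), np.int64(305))]
230 [(np.int64(248), np.int64(170)), (np.int64(249), np.int64(102)), (np.int64(381), np.int64(226))]
280 [(np.int64(250), np.int64(192)), (np.int64(251), np.int64(119)), (np.int64(378), np.int64(174)), (np.int64(379), np.int64(73))]
```

```bash
cat > f2.py <<'E'
from h import *
import pickle
from scipy.optimize import least_squares
k=pickle.load(open("pics/r4.pkl","rb"));p=np.array([.45863,.33987,.25686]);R=Ro.from_rotvec([-.899,-3.010,.001]).as_matrix()
# use tool->cam from calibration formed at same state
a=np.linspace(0,2*np.pi,721)
def out(q,s,r):
    x0,y0,z0,pit,yaw=q;u=np.array([np.cos(pit)*np.cos(yaw),np.sin(yaw),np.sin(pit)*np.cos(yaw)]);A=np.array([x0,y0,z0])+s*u
    n=np.array([0,1,0]);w=np.cross(u,n);X=A[:,None]+r*(n[:,None]*np.cos(a)+w[:,None]*np.sin(a))
    P=k["mtx"]@(k["R"]@(p[:,None]+R@X)+k["t"][:,None]);return P[:2]/P[2]
def width(q,s0,s1,r,row):
    L=[];Rr=[];V=[]
    for s in np.linspace(s0,s1,12):
        c=out(q,s,r);i,j=c[0].argmin(),c[0].argmax();L.append(c[:,i]);Rr.append(c[:,j])
    L,Rr=np.array(L),np.array(Rr);f=lambda E:np.polyval(np.polyfit(E[:,1],E[:,0],2),row);return f(L),f(Rr)
obs=[(.056,.094,.004,60,300.5,330.5),(.056,.094,.004,140,301,329.),(.01,.05,.02,230,248.5,381.6),(.01,.05,.02,280,250.9,378.9)]
def pred(q):
    v=[]
    for s0,s1,r,row,l,rr in obs:
        e=width(q,s0,s1,r,row);v+=[e[0]-l,e[1]-rr]
    v.append(out(q,.096,.003)[1].min()-10)     # tip end edge
    v.append(out(q,.05,.02)[1][ :].min()-180.)
    return np.array(v)
for pit in(0,-.5,-1,-1.5):
    r=least_squares(lambda z:pred([z[0],z[1],z[2],np.radians(pit),z[3]]),[0,0,-.0525,0],x_scale=[1e-3,1e-3,1e-3,1e-2])
    print(pit,(r.x*[1e3,1e3,1e3,57.3]).round(2),r.fun.round(1),r.cost.round(2))
E
python3 f2.py
```

```text
0 [  0.59  -1.02 -51.49   0.21] [-0.1 -0.2  0.   0.4 -1.   0.9 -1.1  1.   1.5 -2.2] 5.59
-0.5 [  0.49  -1.02 -51.28   0.21] [-0.1 -0.1 -0.   0.4 -1.1  1.  -1.1  1.   1.5 -2.3] 6.02
-1 [  0.39  -1.02 -51.06   0.21] [-0.2 -0.  -0.1  0.5 -1.1  1.  -1.1  1.   1.6 -2.4] 6.52
-1.5 [  0.3   -1.02 -50.85   0.21] [-0.3  0.  -0.1  0.5 -1.2  1.1 -1.1  1.   1.6 -2.5] 7.09
```

```bash
sed -i 's/\[.0005,-.0005,-.0503\]/[.0005,-.0008,-.0520]/; s/(-1.5,.16)/(0,.2)/' plan.py; python3 - <<'E'
from plan import *
p,R=tipnow()
p2,R2=pose(27,0,back=.035);print(rows(p,R,p2,R2,1),rows(p,R,p2,R2,6)[0])
E
```

```text
t 13.6 free tip [1.000e-01 5.170e+01 2.397e+02] fixed [ 1.000e-01 -1.023e+02  3.184e+02] slant 27.06 yawerr 0.02 F gluer [-0.2 -1.  -3.2] open 38.3
[array([8.180e+01, 0.000e+00, 1.401e+02, 5.000e-02, 6.000e-02, 2.000e-02])] [1.36e+01 0.00e+00 2.33e+01 1.00e-02 1.00e-02 0.00e+00]
```

```bash
python3 -m creep '[[0,0.0164,0,0.028,0,0,0],[0,0.0164,0,0.028,0,0,0],[0,0.0164,0,0.028,0,0,0],[0,0.0164,0,0.028,0,0,0],[0,0.0164,0,0.028,0,0,0],[0,0,0,0,0,0,0],[0,0,0,0,0,0,0],[0,0,0,0,0,0,0]]'
python3 - <<'E'
from plan import *
tipnow();a,k=snap("i1");b,ks=snap("i1s","side");p,R=tipnow()
p2,R2=pose(27,0,back=.035);print(rows(p,R,p2,R2,1))
for X in((0,.092,.062),(0,.074,.062),(-.0185,.074,.062),(.0185,.074,.062)):print(X,pr(k,Og+G@np.array(X)).round(1))
print("tip",pr(k,p+R@(gr+.096*u)).round(1))
cv2.imwrite("pics/i1c.png",np.hstack([cv2.resize(a[0:240,200:430],(480,500)),cv2.resize(b[140:220,350:400],(312,500),interpolation=cv2.INTER_CUBIC)])[:,:,::-1])
E
```

```text
t: 14.4
tool_pos: [0.4493, -0.4061, 0.0797]
tool_rot: [1.77, 2.095, -0.428]
contact_force: [0.1, -1.2, -1.9]
opening: 0.0379
t 14.4 free tip [ 1.6 58.3 81.4] fixed [  1.2 -95.3 161.1] slant 27.42 yawerr -0.13 F gluer [-0.1 -1.2 -1.9] open 37.9
t 14.5 free tip [ 1.5 58.7 81.3] fixed [  1.2 -94.9 161. ] slant 27.42 yawerr -0.12 F gluer [-0.1 -0.1 -2.9] open 37.5
[array([ 3.9 , -1.6 ,  2.8 ,  0.25,  0.42, -0.1 ])]
(0, 0.092, 0.062) [ 305.6 -167.3]
(0, 0.074, 0.062) [306.5 -73.3]
(-0.0185, 0.074, 0.062) [236.5 -73.5]
(0.0185, 0.074, 0.062) [376.4 -73.2]
tip [312.2  13.2]
```

View pics/i1c.png

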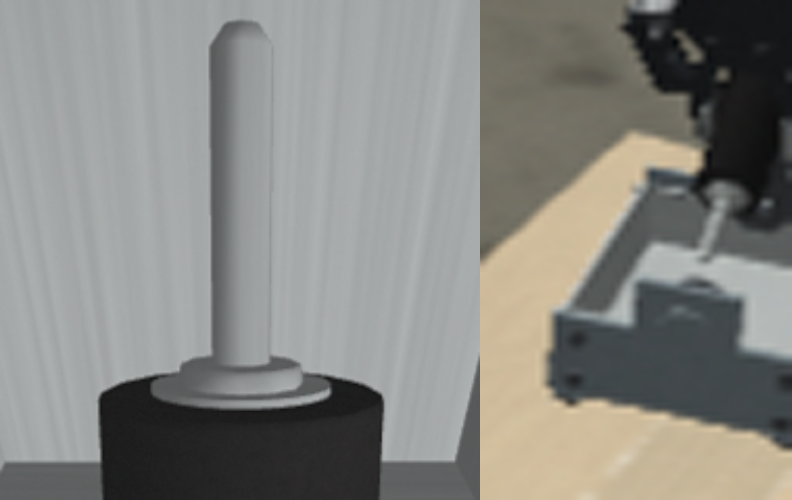

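```bash
sed -i 's/\[.0005,-.0008,-.0520\]/[.0005,.0002,-.0520]/; s/(0,.2)/(0,0)/' plan.py; python3 - <<'E'
from plan import *
p,R=tipnow()
for b in(.025,.008):
  p2,R2=pose(27,0,back=b);print(rows(p,R,p2,R2,1));p,R=p2,R2
E
```

```text
t 14.5 free tip [ 2.2 58.7 81.3] fixed [  2.5 -94.9 161. ] slant 27.42 yawerr 0.11 F gluer [-0.1 -0.1 -2.9] open 37.5
[array([13.9 , -2.6 ,  2.7 ,  0.25,  0.42,  0.1 ])]
[array([17.,  0.,  0.,  0.,  0.,  0.])]
```

```bash
python3 -m creep '[[0,0.007,-0.0013,0.0015,0.1,0.2,0.05],[0,0.007,-0.0013,0.0013,0.1,0.2,0.05],[0,0,0,0,0,0,0],[0,0,0,0,0,0,0]]'
python3 - <<'E'
from plan import *
p,R=tipnow();
for b in(.008,):
  p2,R2=pose(27,0,back=b);print(rows(p,R,p2,R2,1));p,R=p2,R2
E
```

```text
t: 14.9
tool_pos: [0.4429, -0.393, 0.067]
tool_rot: [1.779, 2.104, -0.426]
contact_force: [0.3, -0.8, -3.0]
opening: 0.038
t 14.9 free tip [-1.6 72.2 69.9] fixed [ -1.3 -82.2 147.8] slant 26.78 yawerr 0.14 F gluer [ 0.1 -0.8 -3. ] open 38.0
[array([13.  ,  1.6 , -2.3 , -0.11, -0.22,  0.13])]
```

```bash
python3 -m creep '[[0,0,0,0,0,0,0],[0,0,0,0,0,0,0]]' >/dev/null; python3 - <<'E'
from plan import *
tipnow()
E
python3 -m creep '[[0,0,0,0,0,0,0],[0,0,0,0,0,0,0]]' >/dev/null; python3 - <<'E'
from plan import *
p,R=tipnow()
p2,R2=pose(27,0,back=.008);print(rows(p,R,p2,R2,1))
E
```

```text
t 15.1 free tip [-1.3 71.6 70.4] fixed [ -1.1 -82.8 148.4] slant 26.82 yawerr 0.1 F gluer [ 0.6  0.1 -2.1] open 37.8
t 15.3 free tip [-1.4 71.6 70.3] fixed [ -1.2 -82.8 148.3] slant 26.81 yawerr 0.1 F gluer [-0.1 -0.4 -2.1] open 38.1
[array([13.7 ,  1.4 , -2.1 , -0.1 , -0.19,  0.09])]
```

```bash
python3 -m creep '[[0,0.005,0.0014,-0.002,0,0,0],[0,0.005,0,0,0,0,0],[0,0.004,0,0,0,0,0],[0,0,0,0,0,0,0],[0,0,0,0,0,0,0],[0,0,0,0,0,0,0]]'
python3 - <<'E'
from plan import *
p,R=tipnow()
p2,R2=pose(27,0,back=0);print(rows(p,R,p2,R2,1))
E
```

```text
t: 15.9
tool_pos: [0.4421, -0.3799, 0.0625]
tool_rot: [1.779, 2.103, -0.426]
contact_force: [0.2, -1.0, -4.2]
opening: 0.0381
t 15.9 free tip [-0.2 85.3 65.5] fixed [ 1.000e-01 -6.920e+01  1.434e+02] slant 26.77 yawerr 0.11 F gluer [ 0.1 -1.  -4.2] open 38.1
[array([ 7.4 ,  0.2 , -0.3 , -0.12, -0.22,  0.1 ])]
```

```bash
python3 -m creep '[[0,0.004,0,0,0,0,0],[0,0.004,0,0,0,0,0],[0,0.004,0,0,0,0,0],[0,0,0,0,0,0,0],[0,0,0,0,0,0,0]]'
python3 - <<'E'
from plan import *
p,R=tipnow();print("tool F",(R.T@st()[3]["contact_force"]).round(1))
E
python3 -m creep '[[0,0.003,0,0,0,0,0],[0,0.002,0,0,0,0,0],[0,0,0,0,0,0,0],[0,0,0,0,0,0,0]]'
python3 - <<'E'
from plan import *
p,R=tipnow();print("tool F",(R.T@st()[3]["contact_force"]).round(1))
p2,R2=pose(27,.012);print(rows(p,R,p2,R2,1))
E
```

```text
t: 16.4
tool_pos: [0.4407, -0.3698, 0.0579]
tool_rot: [1.778, 2.103, -0.427]
contact_force: [0.0, -5.3, -3.4]
opening: 0.0383
t 16.4 free tip [ 0.  95.4 60.7] fixed [  0.3 -58.9 138.8] slant 26.87 yawerr 0.13 F gluer [-0.9 -5.3 -3.4] open 38.3
tool F [-3.1 -0.9  5.5]
t: 16.8
tool_pos: [0.4402, -0.3661, 0.0563]
tool_rot: [1.777, 2.101, -0.428]
contact_force: [0.0, -6.9, -3.6]
opening: 0.038
t 16.8 free tip [ 0.1 99.2 58.9] fixed [  0.4 -55.  137.3] slant 26.96 yawerr 0.12 F gluer [-1.1 -6.8 -3.6] open 38.0
tool F [-4.4 -1.1  6.3]
[array([ 4.2 , -0.2 ,  0.4 , -0.07, -0.04,  0.11])]
```

```bash
python3 -m creep '[[0,0.0025,0,0.0002,0,0,0],[0,0.0025,0,0.0002,0,0,0],[0,0,0,0,0,0,0],[0,0,0,0,0,0,0]]'
python3 - <<'E'
from plan import *
p,R=tipnow();print("tool F",(R.T@st()[3]["contact_force"]).round(1))
p1,R1=pose(27,.013);print(rows(p,R,p1,R1,1))
for a,b in((27,23.5),(23.5,20),(20,17),(17,14),(14,11),(11,8)):
  A=pose(a,.013);B=pose(b,.013);print(b,rows(*A,*B,1))
E
```

```text
t: 17.2
tool_pos: [0.4399, -0.3628, 0.0547]
tool_rot: [1.775, 2.1, -0.429]
contact_force: [-0.9, -8.2, -1.6]
opening: 0.038
t 17.2 free tip [  0.3 102.5  57. ] fixed [  0.7 -51.6 135.8] slant 27.08 yawerr 0.15 F gluer [-2.3 -8.  -1.6] open 38.0
tool F [-6.4 -2.3  5. ]
[array([ 1.5 , -0.5 ,  0.5 , -0.04,  0.08,  0.13])]
23.5 [array([ 3.3,  0. ,  5. , -0. ,  3.5, -0. ])]
20 [array([ 3.3,  0. ,  5. , -0. ,  3.5, -0. ])]
17 [array([ 2.8, -0. ,  4.3, -0. ,  3. , -0. ])]
14 [array([ 2.8, -0. ,  4.3,  0. ,  3. ,  0. ])]
11 [array([ 2.8,  0. ,  4.3, -0. ,  3. , -0. ])]
8 [array([ 2.8, -0. ,  4.3, -0. ,  3. ,  0. ])]
```

```bash
python3 -m creep '[[0,0.0015,-0.0005,0.0004,0,0,0],[0,0.0033,0,0.005,0,3.5,0],[0,0.0033,0,0.005,0,3.5,0],[0,0.0028,0,0.0043,0,3,0],[0,0.0028,0,0.0043,0,3,0],[0,0,0,0,0,0,0],[0,0,0,0,0,0,0]]'
python3 - <<'E'
from plan import *
p,R=tipnow();print("tool F",(R.T@st()[3]["contact_force"]).round(1))
p1,R1=pose(14,.013);print(rows(p,R,p1,R1,1));a,k=snap("s1");p,R=tipnow()
cv2.imwrite("pics/s1s.png",cv2.resize(get_image("side")[140:220,350:430],(600,600),interpolation=cv2.INTER_CUBIC)[:,:,::-1])
E
```

```text
t: 17.9
tool_pos: [0.4389, -0.3585, 0.0317]
tool_rot: [1.902, 2.247, -0.236]
contact_force: [0.3, -8.9, -2.5]
opening: 0.0383
t 17.9 free tip [  0.2 103.6  58.6] fixed [  0.3 -64.1 100.9] slant 14.14 yawerr 0.04 F gluer [-1.1 -8.8 -2.5] open 38.3
tool F [-8.  -1.1  4.5]
[array([ 1.  , -0.2 , -0.3 ,  0.  ,  0.14,  0.03])]
t 17.95 free tip [  0.2 103.7  58.6] fixed [  0.3 -64.  100.9] slant 14.15 yawerr 0.05 F gluer [-1.6 -9.2 -2.7] open 38.4
```

```bash
python3 -m creep '[[0,0.0035,-0.0002,0.0043,0,3,0],[0,0.0035,0,0.0043,0,3,0],[0,0,0,0,0,0,0],[0,0,0,0,0,0,0]]'
python3 - <<'E'
from plan import *
p,R=tipnow();print("tool F",(R.T@st()[3]["contact_force"]).round(1),st()[3]["wrist_torque"].round(2))
p1,R1=pose(8,.0135);print(rows(p,R,p1,R1,1));
for a,b in((8,5),(5,2),(2,0)):print(rows(*pose(a,.0135),*pose(b,.0135),1))
E
```

```text
t: 18.4
tool_pos: [0.4381, -0.3539, 0.0218]
tool_rot: [1.957, 2.312, -0.14]
contact_force: [1.7, -8.5, -3.1]
opening: 0.0374
t 18.4 free tip [1.000e-01 1.049e+02 5.950e+01] fixed [  0.2 -66.4  84.2] slant 8.21 yawerr 0.03 F gluer [ 0.3 -8.7 -3.1] open 37.4
tool F [-8.1  0.3  4.3] [-1.35 -0.2   0.02]
[array([ 0.6 , -0.2 , -0.4 ,  0.02,  0.21,  0.03])]
[array([ 2.8, -0. ,  4.3, -0. ,  3. ,  0. ])]
[array([ 2.8, -0. ,  4.3, -0. ,  3. , -0. ])]
[array([1.9, 0. , 2.9, 0. , 2. , 0. ])]
```

```bash
python3 -m creep '[[0,0.003,0,0.0043,0,3,0],[0,0.0028,0,0.0043,0,3,0],[0,0,0,0,0,0,0],[0,0,0,0,0,0,0]]'
python3 - <<'E'
from plan import *
p,R=tipnow();print("tool F",(R.T@st()[3]["contact_force"]).round(1),st()[3]["wrist_torque"].round(2))
print(rows(*pose(2,.0135),*pose(1,.0135),1))
E
python3 -m creep '[[0,0.0009,0,0.0014,0,1,0],[0,0.0009,0,0.0014,0,1,0],[0,0,0,0,0,0,0],[0,0,0,0,0,0,0]]'
python3 - <<'E'
from plan import *
p,R=tipnow();print("tool F",(R.T@st()[3]["contact_force"]).round(1),st()[3]["wrist_torque"].round(2))
E
```

```text
t: 18.8
tool_pos: [0.4373, -0.3494, 0.0122]
tool_rot: [2.011, 2.374, -0.039]
contact_force: [1.3, -8.8, -3.4]
opening: 0.0381
t 18.8 free tip [1.00e-01 1.05e+02 6.05e+01] fixed [  0.1 -67.8  67.2] slant 2.22 yawerr 0.0 F gluer [-0.1 -8.9 -3.4] open 38.1
tool F [-8.8 -0.2  3.8] [-1.42 -0.22 -0.02]
[array([0.9, 0. , 1.4, 0. , 1. , 0. ])]
t: 19.2
tool_pos: [0.437, -0.3475, 0.0093]
tool_rot: [2.028, 2.395, -0.004]
contact_force: [1.8, -8.8, -3.9]
opening: 0.0377
t 19.2 free tip [1.000e-01 1.052e+02 6.090e+01] fixed [  0.1 -67.8  61.7] slant 0.24 yawerr 0.02 F gluer [ 0.3 -8.9 -3.9] open 37.7
tool F [-8.9  0.3  3.9] [-1.48 -0.22  0.04]
```

```bash
python3 -m creep '[[0,0.0007,0,0.001,0,0.7,0],[0,0.0007,0,0.001,0,0.7,0],[0,0,0,0,0,0,0],[0,0,0,0,0,0,0]]'
python3 - <<'E'
from plan import *
p,R=tipnow();print("tool F",(R.T@st()[3]["contact_force"]).round(1),st()[3]["wrist_torque"].round(2))
E
python3 -m creep '[[0,0.0006,0,0.001,0,0.7,0],[0,0,0,0,0,0,0],[0,0,0,0,0,0,0]]'
python3 - <<'E'
from plan import *
p,R=tipnow();print("tool F",(R.T@st()[3]["contact_force"]).round(1),st()[3]["wrist_torque"].round(2))
E
```

```text
t: 19.6
tool_pos: [0.4368, -0.3461, 0.0073]
tool_rot: [-2.02, -2.386, -0.021]
contact_force: [1.8, -9.4, -4.2]
opening: 0.038
t 19.6 free tip [1.000e-01 1.053e+02 6.120e+01] fixed [  0.1 -67.7  57.8] slant -1.15 yawerr 0.02 F gluer [ 0.3 -9.6 -4.2] open 38.0
tool F [-9.7  0.3  4. ] [-1.45 -0.25  0.07]
t: 19.9
tool_pos: [0.4366, -0.3455, 0.0063]
tool_rot: [-2.014, -2.379, -0.033]
contact_force: [2.2, -9.7, -2.8]
opening: 0.038
t 19.9 free tip [  0.  105.3  61.4] fixed [  0.1 -67.6  55.8] slant -1.84 yawerr 0.02 F gluer [ 0.6 -9.9 -2.8] open 38.0
tool F [-10.    0.6   2.5] [-1.55 -0.26  0.  ]
```

```bash
python3 -m creep '[[0,0.0005,0,0.0007,0,0.5,0],[0,0,0,0,0,0,0],[0,0,0,0,0,0,0]]'
python3 - <<'E'
from plan import *
p,R=tipnow();print("tool F",(R.T@st()[3]["contact_force"]).round(1),st()[3]["wrist_torque"].round(2))
snap("w1");b=get_image("top");cv2.imwrite("pics/w1t.png",b[:,:,::-1])
E
```

```text
t: 20.2
tool_pos: [0.4366, -0.3452, 0.0059]
tool_rot: [-2.01, -2.374, -0.041]
contact_force: [1.6, -8.7, -2.8]
opening: 0.0385
t 20.2 free tip [1.000e-01 1.051e+02 6.170e+01] fixed [  0.2 -67.7  54.7] slant -2.32 yawerr 0.03 F gluer [ 0.1 -8.9 -2.8] open 38.5
tool F [-9.   0.1  2.4] [-1.54 -0.22 -0.01]
```

```bash
python3 -m creep '[[0,0.0005,0,0.0009,0,0.6,0],[0,0,0,0,0,0,0],[0,0,0,0,0,0,0]]'
python3 - <<'E'
from plan import *
for i in range(3):
  p,R=tipnow();print("tool F",(R.T@st()[3]["contact_force"]).round(1),st()[3]["wrist_torque"].round(2));snap("w2")
E
```

```text
t: 20.6
tool_pos: [0.4367, -0.345, 0.0057]
tool_rot: [-2.004, -2.369, -0.051]
contact_force: [-0.5, -9.0, -0.0]
opening: 0.0382
t 20.6 free tip [  0.2 104.7  62.5] fixed [  0.3 -68.   53.8] slant -2.88 yawerr 0.05 F gluer [-2.  -8.8 -0. ] open 38.2
tool F [-8.8 -2.  -0.4] [-1.5  -0.01  0.08]
t 20.65 free tip [  0.2 104.7  62.5] fixed [  0.4 -68.   53.8] slant -2.87 yawerr 0.06 F gluer [-2.2 -8.2 -0.2] open 37.8
tool F [-8.2 -2.2 -0.3] [-1.55 -0.16  0.11]
t 20.7 free tip [  0.2 104.7  62.5] fixed [  0.4 -68.1  53.8] slant -2.87 yawerr 0.06 F gluer [-1.6 -7.4  0.2] open 37.9
tool F [-7.4 -1.6 -0.6] [-1.56 -0.09  0.15]
```

```bash
python3 -m creep '[[0,-0.0015,0,-0.0002,0,-0.2,0],[0,-0.0015,0,0,0,0,0],[0,-0.0015,0,0,0,0,0],[0,0,0,0,0,0,0],[0,0,0,0,0,0,0]]'
python3 - <<'E'
from plan import *
p,R=tipnow();print("tool F",(R.T@st()[3]["contact_force"]).round(1),st()[3]["wrist_torque"].round(2))
E
```

```text
t: 21.25
tool_pos: [0.4374, -0.3486, 0.0056]
tool_rot: [-2.005, -2.37, -0.049]
contact_force: [-0.5, -6.4, 2.5]
opening: 0.0378
t 21.25 free tip [  0.2 101.2  62.2] fixed [  0.4 -71.6  53.8] slant -2.78 yawerr 0.06 F gluer [-1.5 -6.3  2.5] open 37.8
tool F [-6.1 -1.5 -2.8] [-1.26  0.01  0.14]
```

```bash
python3 -m creep '[[0,-0.0015,0,-0.0003,0,-0.2,0],[0,-0.0015,0,-0.0002,0,0,0],[0,-0.001,0,0,0,0,0],[0,0,0,0,0,0,0],[0,0,0,0,0,0,0]]'
python3 - <<'E'
from plan import *
p,R=tipnow();print("tool F",(R.T@st()[3]["contact_force"]).round(1),st()[3]["wrist_torque"].round(2))
E
```

```text
t: 21.75
tool_pos: [0.4376, -0.3508, 0.0055]
tool_rot: [-2.005, -2.369, -0.049]
contact_force: [-0.8, -3.0, 6.4]
opening: 0.0384
t 21.75 free tip [ 0.2 99.  62.1] fixed [  0.3 -73.8  53.6] slant -2.82 yawerr 0.04 F gluer [-1.3 -2.9  6.4] open 38.4
tool F [-2.5 -1.3 -6.6] [-0.67  0.02  0.07]
```

```bash
python3 -m creep '[[0,0,0,-0.001,0,-0.5,0],[0,-0.001,0,0,0,0,0],[0,0,0,0,0,0,0],[0,0,0,0,0,0,0]]'
python3 - <<'E'
from plan import *
p,R=tipnow();print("tool F",(R.T@st()[3]["contact_force"]).round(1),st()[3]["wrist_torque"].round(2))
snap("w3")
E
python3 - <<'E'
import cv2,numpy as np
for n in("r4","w1","w2","w3"):
  a=cv2.imread(f"pics/{n}.png").astype(int)
  print(n,a[160:215,300].sum(1).tolist()[8:45])
E
```

```text
t: 22.15
tool_pos: [0.4374, -0.3511, 0.0054]
tool_rot: [-2.009, -2.373, -0.042]
contact_force: [1.5, -2.4, 6.2]
opening: 0.0384
t 22.15 free tip [-0.  99.1 61.5] fixed [  0.  -73.7  54.2] slant -2.42 yawerr 0.02 F gluer [ 1.1 -2.6  6.2] open 38.4
tool F [-2.4  1.1 -6.3] [-0.7  -0.26  0.03]
r4 [568, 574, 590, 418, 282, 295, 297, 295, 296, 296, 360, 414, 437, 464, 471, 474, 482, 492, 498, 514, 451, 332, 276, 317, 474, 521, 530, 395, 183, 86, 90, 94, 89, 96, 99, 114, 117]
w1 [534, 538, 500, 353, 266, 275, 278, 274, 274, 278, 332, 365, 377, 387, 394, 397, 399, 408, 414, 428, 353, 277, 256, 368, 435, 448, 452, 280, 67, 78, 85, 84, 85, 82, 105, 113, 109]
w2 [536, 541, 463, 326, 268, 273, 273, 272, 275, 303, 349, 372, 385, 393, 395, 398, 404, 411, 420, 400, 313, 258, 327, 425, 450, 458, 314, 111, 81, 85, 87, 91, 86, 106, 117, 116, 116]
w3 [527, 531, 460, 323, 268, 274, 275, 275, 275, 298, 343, 366, 380, 388, 390, 396, 403, 406, 417, 423, 327, 258, 292, 414, 450, 455, 350, 169, 79, 87, 83, 92, 89, 104, 116, 114, 115]
```

```bash
python3 -m creep '[[0,0,0,-0.0015,0,0,0],[0,0,0,-0.0015,0,0,0],[0,0,0,0,0,0,0],[0,0,0,0,0,0,0]]'
python3 - <<'E'
from plan import *
p,R=tipnow();print("tool F",(R.T@st()[3]["contact_force"]).round(1),st()[3]["wrist_torque"].round(2))
E
```

```text
t: 22.6
tool_pos: [0.4362, -0.3502, 0.0061]
tool_rot: [-2.007, -2.37, -0.041]
contact_force: [2.5, -5.1, -2.4]
opening: 0.0383
t 22.6 free tip [ -1.  100.   62.3] fixed [ -1.  -72.8  54.7] slant -2.54 yawerr -0.01 F gluer [ 1.6 -5.5 -2.4] open 38.3
tool F [-5.6  1.6  2.2] [-1.01 -0.47 -0.13]
```

```bash
python3 -m creep '[[0,-0.0015,0,0,0,0,0],[0,-0.0015,0,0,0,0,0],[0,-0.0015,0,0,0,0,0],[0,-0.001,0,0,0,0,0],[0,0,0,0,0,0,0],[0,0,0,0,0,0,0]]'
python3 - <<'E'
from plan import *
p,R=tipnow();print("tool F",(R.T@st()[3]["contact_force"]).round(1),st()[3]["wrist_torque"].round(2))
snap("w4");b=get_image("side");cv2.imwrite("pics/w4s.png",b[:,:,::-1])
E
```

```text
t: 23.2
tool_pos: [0.4366, -0.3548, 0.0063]
tool_rot: [-2.005, -2.369, -0.042]
contact_force: [0.5, 1.4, -3.0]
opening: 0.0382
t 23.2 free tip [-1.3 95.3 62.7] fixed [ -1.2 -77.5  54.7] slant -2.66 yawerr 0.04 F gluer [ 0.7  1.3 -3. ] open 38.2
tool F [1.2 0.8 3.1] [-0.12 -0.05 -0.03]
```

```bash
python3 -m creep '[[0.7,0,0,0,0,0,0],[0.7,0,0,0,0,0,0],[0.7,0,0,0,0,0,0],[0.7,0,0,0,0,0,0],[0.7,0,0,0,0,0,0]]'
python3 -m creep '[[0.7,0,0,-0.01,0,0,0],[0.7,0,0,-0.025,0,0,0],[0.7,0,0,-0.04,0,0,0],[0.7,0,0,-0.04,0,0,0],[0.7,0,0,-0.04,0,0,0],[0.7,0,0,-0.04,0,0,0],[0.7,0,0,0,0,0,0],[0.7,0,0,0,0,0,0]]'
python3 - <<'E'
from plan import *
a,k=snap("e1");print(st()[3]["t"])
for X in((0,.092,.062),(0,.05,.062),(0,-.05,.0565),(0,-.0735,.0565),(0,-.077,.0565)):print(X,pr(k,Og+G@np.array(X)).round(1))
E
```

```text
t: 23.8
tool_pos: [0.4376, -0.3562, 0.0075]
tool_rot: [-2.007, -2.371, -0.041]
contact_force: [-0.3, 0.5, 0.3]
opening: 0.06
t: 24.6
tool_pos: [0.4399, -0.365, 0.2044]
tool_rot: [-2.009, -2.374, -0.04]
contact_force: [-0.3, 0.3, -1.2]
opening: 0.0597
24.65
(0, 0.092, 0.062) [314.8  73.5]
(0, 0.05, 0.062) [314.8 134.5]
(0, -0.05, 0.0565) [314.9 262.1]
(0, -0.0735, 0.0565) [314.9 289.4]
(0, -0.077, 0.0565) [314.9 293.4]
```

View pics/e1.png

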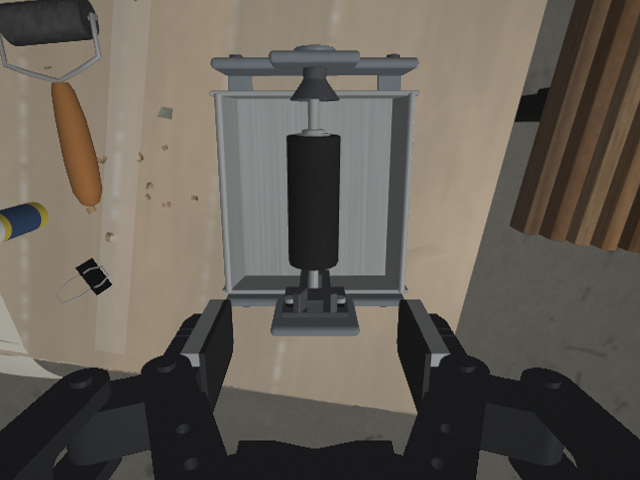

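The picture shows the barrel across the trough (rows 133–268). Its long pin is in the bush at (313,100) and its short pin in the groove block at (314,285). The barrel's ends are within a few pixels of where y = ±50 mm should show. I'll hand it in.

```bash
python3 -c "
from station import finish_job
print(finish_job())"
```

```text
the job is handed in; nothing more can be done
None
```

The larger roller is back in the gluer, held by both bearings. I released it, backed the gripper off and handed the job in at about 24.7 s of the 43 s allowed. No verdict was reported.

**How it went**
- **First grasp:** it missed. The fingertips are about 34 mm further back than the reported tool point, so they closed on top of the barrel, pressing with about 17 N. The roller did not move. I read the offset from the wrist picture and gripped 37 mm lower.
- **Entering the bush:** I carried the roller over and pushed the long pin in at 27°. Measured position and spring force agreed on how far it was pressed in: both gave 8.1 mm, then 11–12 mm.
- **Swing and ledge:** I swung the other end down the groove with the spring pressed in about 12–13 mm, until the push of the ledge showed in the force.
- **Into the pocket:** the short pin dragged once under too much downward push, so I eased the arm up about 3 mm and let it slide in. The highest force I read while fitting was about 10 N; I only read it between moves.

**Last checks**
- **Seating:** before release the short pin was at about y = -77.5 mm, and the force along the axis had reversed, which means it was bottomed in the pocket. The sprung pin worked out at about 3.5 mm pressed in. It was not read directly.
- **Final picture:** it shows both pins in their bearings. The gripper was about 0.2 m up and touching nothing.

**What disagreed or was not checked**
- The short pin's height came out at about 54.7 mm, below the 56 mm or more the ledge should give. I put that down to an uncertain tilt of the roller in the grip.
- I did not measure the jars and tin again afterwards, but nothing came near them.

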